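# Find the unlocked cover of the bench power trough and push it open

### The arm

A 6-joint arm with a two-finger parallel gripper is mounted at the origin on the work surface. World frame = base frame: x ahead of the robot, y to its left, z up, the work surface at z = 0. Lengths are in mm, angles in rad, forces in N, time in s.
With the tool pointing down it reaches from about 350 to 975 mm from the base axis. Payload 7.1 kg.
Tool frame: the origin (TCP) lies on the front face of the gripper's body, between the roots of the fingers; the fingertips stand 80 mm ahead of it and the grasp point (between the pads) lies 61 mm ahead of it (env.tips_ahead is the distance from the TCP to the fingertips, in mm); z points along the fingers, y is the direction in which the jaws open and shut (so a half turn about z gives the same grasp; the last joint's range is limited). The gripper opens to 88 mm and grips with 3 to 60 N. Pads are 20 mm wide; open, the fingers measure 115 mm over their backs; the gripper's body (75 mm by 178 mm) begins 61 mm behind the grasp point.
Start: joints at [-1.216, 0.423, 1.63, -0, 1.089, -0.019], TCP at [228.239, -581.818, 302.675] pointing down, gripper open.
Joint ranges: [-3, 3], [-0.9, 2.11], [0.09, 2.58], [-1.31, 4.45], [0.11, 2.69], [-2.54, 2.54]. Speed limits (rad/s): [2.39, 2.39, 3.01, 3.14, 3.14, 3.14].

### API

Orientations are given as a unit quaternion [x, y, z, w].
In Python, from station import env, set_gripper, viewer, workorder gives the robot as it stands. Calls block until the motion is done:
- env.reach(position, orientation): joint-space move of the TCP to a pose.
- env.move_l(position, rot=None, rate=150, f_stop=None): straight line of the TCP; rot=None keeps the orientation; rate is the mean speed in mm/s. With f_stop (N) it stops when the force on the tool has changed by that much, and returns True; else False.
- env.move_joints(angles): joint-space move.
- set_gripper(opening): finger opening in mm; the grip force is fixed at half the most; returns when the fingers have stopped.
- env.hold(seconds).
- env.ik(position, orientation): joint angles nearest the present ones, or None.
- env.read_state(): the state.
- viewer.camera(name): name is "scene" or "top" or "wrist"; returns the picture (420x560x3 uint8, blue, green, red); there is no depth.
- viewer.camera_params(name): a dict with "fx", "fy", "cx", "cy" (pixels), "pose" (4x4, takes a point from camera to world coordinates); the wrist camera has in their place "tool_from_camera" (4x4, takes a point from camera to tool coordinates, whose origin is the TCP and whose axes are the flange's). Camera axes: x right, y up, looking along -z (the intrinsics and any distortion apply to the point x, -y, -z); pixel columns grow to the right and rows downward; lengths in mm; the calibration is good to about 2 mm. The wrist camera is an equidistant fisheye: a pixel r from the principal point sees the ray r / f radians off the axis. A picture is of the moment at which its call begins: read the wrist's pose just before it. camera_params takes no time and is no camera call.
A pose or a line that the arm cannot do raises env.IKError and nothing moves.
- workorder.sign_off(): hands the job in, once; it reports no verdict.
The state is a dict: "time_s": time; "qpos": joint angles; "dq": joint speeds; "tau": joint torques, N m; "tool_pos": TCP position; "orientation": TCP orientation; "force": force on the tool from outside, world axes, zero at the start; "wrist_torque": the same for the moment, N m; "width": finger opening in mm.
Only numpy, scipy, OpenCV 4.12 (cv2) and the standard library are available. Lean on these libraries where they do the work, as an engineer would, in place of code of your own. Each camera call takes 0.05 s, during which the arm holds its last target.

### The job

Three of the four identical tip-up covers on the bench's power trough are locked from below and one has been unlocked for this station, though nothing shows which: press gently on the round mark of one cover after another until you find the one that rocks, then push that cover right open, its long end up and over away from you, until it leans back past upright on its stop. Only press and push with the fingers, do not grip anything, leave the pot, screwdriver, pliers and screw bin where they are, and finish with the hand clear.

Things in the scene. Friction and masses are not known exactly. Their poses are not given: they have to be found in the camera images.
- bay1_press (a point): centre of the round press mark (23 mm across) on top of the cover in bay 1, rightmost; fixed to the trough, it does not move with the cover. At the level of the closed top faces, 95 mm above the bench; x points across the trough away from the robot side, y along the row of covers to the left, z up.
- bay1_pivot (a point): middle of the pivot line of bay 1's cover, 34 mm nearer the robot side than its mark, same level and axes, fixed to the trough. From this line the marked short end reaches 55 mm away from the robot and tips down into the trough; the long end reaches 75 mm towards the robot and swings up and over, away from the robot.
- bay2_press (a point): centre of the round press mark (23 mm across) on top of the cover in bay 2, second from the right; fixed to the trough, it does not move with the cover. At the level of the closed top faces, 95 mm above the bench; x points across the trough away from the robot side, y along the row of covers to the left, z up.
- bay2_pivot (a point): middle of the pivot line of bay 2's cover, 34 mm nearer the robot side than its mark, same level and axes, fixed to the trough. From this line the marked short end reaches 55 mm away from the robot and tips down into the trough; the long end reaches 75 mm towards the robot and swings up and over, away from the robot.
- bay3_press (a point): centre of the round press mark (23 mm across) on top of the cover in bay 3, third from the right; fixed to the trough, it does not move with the cover. At the level of the closed top faces, 95 mm above the bench; x points across the trough away from the robot side, y along the row of covers to the left, z up.
- bay3_pivot (a point): middle of the pivot line of bay 3's cover, 34 mm nearer the robot side than its mark, same level and axes, fixed to the trough. From this line the marked short end reaches 55 mm away from the robot and tips down into the trough; the long end reaches 75 mm towards the robot and swings up and over, away from the robot.
- bay4_press (a point): centre of the round press mark (23 mm across) on top of the cover in bay 4, leftmost, next to the blank section; fixed to the trough, it does not move with the cover. At the level of the closed top faces, 95 mm above the bench; x points across the trough away from the robot side, y along the row of covers to the left, z up.
- bay4_pivot (a point): middle of the pivot line of bay 4's cover, 34 mm nearer the robot side than its mark, same level and axes, fixed to the trough. From this line the marked short end reaches 55 mm away from the robot and tips down into the trough; the long end reaches 75 mm towards the robot and swings up and over, away from the robot.
- loose (a joint): angle (rad) of the one unlocked cover, in a bay that differs from run to run: 0 shut, grows as the marked end goes down and the long end up, 1.57 upright, 1.83 on its stop. Friction hinge (0.04 N m): it stays where it is left; tipping takes about 2 to 4 N on the mark. Below 0.8 rad a level push on the raised edge binds: follow its arc. A locked cover gives about 1 mm there and springs back.
- trough: fixed grey metal trough, 150 mm deep, 608 mm long, 95 mm high; origin on its underside at the middle of the row of bays, axes as the marks'. Bays 120 mm apart; a blank section 120 mm long ends it on the left. Aluminium covers 130 (x) x 112 (y) x 5 mm, flush in the rim with 2 mm gaps. The trough is hollow for 55 mm under the marks; sockets 32 mm high on its floor.
- pot: small off-white plastic pot of metal clips, 58 mm across, 55 mm high, standing on the blank section of the trough; origin at the centre of its underside, z up. Bystander.
- driver: black electric screwdriver lying on the bench on the robot's side of the trough, 245 mm long, 40 mm thick; origin at its underside near mid-length, x along it to the bit. Bystander.
- pliers: long-nose pliers with red handles lying on the bench on the robot's side of the trough, 175 mm long, 12 mm high; origin at the underside near the middle, x to the jaws. Bystander.
- screw_bin: blue open bin of screws, 120 x 170 mm, 65 mm high, on the bench beyond the trough; origin at the centre of its underside. Bystander.

How it is judged (in metres and radians):
On the way:
1. the unlocked cover has been found and tipped by pressing (value of joint loose above 0.2 rad), for 0.1 s.
At the end, for the whole second after the job is handed in: The unlocked cover stands open by more than 1.66 rad (past upright, near its stop at 1.83 rad), at rest; pot, screwdriver, pliers and screw bin are within 15 mm of where they were (value of joint loose above 1.66 rad and not (velocity of joint loose above 0.1 rad/s) and not (velocity of joint loose below -0.1 rad/s) and distance of each of pot, driver, pliers, screw_bin from where it was at the start of the episode below 0.015 m); the robot touches nothing.
It fails at once if the pot, screwdriver, pliers or screw bin is moved by more than 15 mm (distance of any of pot, driver, pliers, screw_bin from where it was at the start of the episode above 0.015 m).
It fails at once if the pot is tipped (angle between pot's own z axis and vertical above 0.3 rad).
It fails at once if the cover is pinched: the fingers bear on its top and its underside at once (contact force between the fingers and loose_c0 above 3 N and contact force between the fingers and loose_c1 above 3 N).
It fails at once if the fingers or the arm bear on something with more than 60 N (contact force between any of the fingers, the arm and anything else above 60 N).
It also fails if it takes over 54 s, if anything falls off the work surface, if the arm or the gripper's body presses on something with over 40 N, if the wrist force passes 120 N, or if a joint passes its speed limit or range.

## Working session

There is one attempt and no reset: what is moved stays moved. The work goes in short steps, each a Python script; the robot and the scene stay as the last script left them, time stands still between calls to the robot, and variables do not carry over. Pictures are saved under pics/ and viewed, and the job is handed in when it is done.

```bash
ls; mkdir -p pics; python3 - <<'E'
from station import env, set_gripper, viewer, workorder
import cv2,numpy as np
for n in ("scene","top","wrist"):
    cv2.imwrite(f"pics/{n}0.png",viewer.camera(n)); p=viewer.camera_params(n); print(n,{k:np.round(v,4).tolist() for k,v in p.items() if not isinstance(v,str)})
s=env.read_state();print(s)
E
```

```text
pics
scene {'fx': 466.1293, 'fy': 466.1293, 'cx': 278.6649, 'cy': 206.696, 'pose': [[-0.3906, -0.6455, 0.6563, 1320.1213], [0.9205, -0.2783, 0.2741, 355.9209], [0.0057, 0.7112, 0.7029, 828.1867], [0.0, 0.0, 0.0, 1.0]]}
top {'fx': 422.0505, 'fy': 422.0505, 'cx': 275.4506, 'cy': 209.3162, 'pose': [[-0.111, 0.9675, -0.2271, 382.1893], [-0.9938, -0.1084, 0.0238, 62.5309], [-0.0016, 0.2283, 0.9736, 1079.5063], [0.0, 0.0, 0.0, 1.0]]}
wrist {'fx': 325.1923, 'fy': 325.1923, 'cx': 277.3319, 'cy': 208.9483, 'tool_from_camera': [[0.0001, 0.9654, 0.2608, 71.2009], [1.0, -0.0001, 0.0002, 0.5332], [0.0002, 0.2608, -0.9654, -80.2747], [0.0, 0.0, 0.0, 1.0]]}
{'time_s': 0.15, 'qpos': array([-1.21599210e+00,  4.23665297e-01,  1.63046737e+00,  7.51003839e-06,
        1.08858730e+00, -1.90160890e-02]), 'dq': array([ 2.93169929e-04, -7.48744896e-04, -1.49535371e-03, -2.48356022e-05,
        1.29697827e-03,  3.74751238e-04]), 'tau': array([ 7.48875245e-04, -5.44983959e+01, -2.73918414e+01,  6.44937227e-02,
        2.05761561e-02, -1.04554133e-04]), 'tool_pos': array([ 228.14057705, -581.53498354,  302.09871876]), 'orientation': array([ 9.82583258e-01,  1.85822018e-01, -9.09117869e-05, -5.56288242e-04]), 'force': array([-0.9223924 ,  0.24182682,  0.44681693]), 'wrist_torque': array([ 0.00256439, -0.02107061, -0.06036541]), 'width': 87.78080914261056}
```

View pics/top0.png

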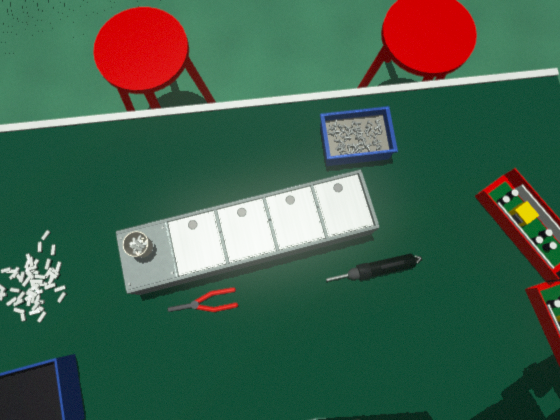

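View pics/scene0.png

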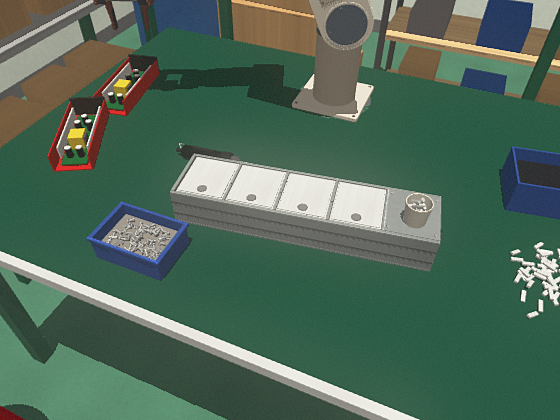

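The top view shows the marks near (338,188), (290,200), (242,212) and (193,225), with the pot at (137,244). The driver and pliers lie on the robot's side. I'll enlarge for precision.

```bash
python3 - <<'E'
import cv2
a=cv2.imread('pics/top0.png'); b=cv2.imread('pics/scene0.png')
cv2.imwrite('pics/ct.png',cv2.resize(a[160:300,110:390],None,fx=2.85,fy=2.85,interpolation=cv2.INTER_CUBIC))
cv2.imwrite('pics/cs.png',cv2.resize(b[145:275,165:445],None,fx=2.85,fy=2.85,interpolation=cv2.INTER_CUBIC))
E
```

```text
(no output)
```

View pics/ct.png

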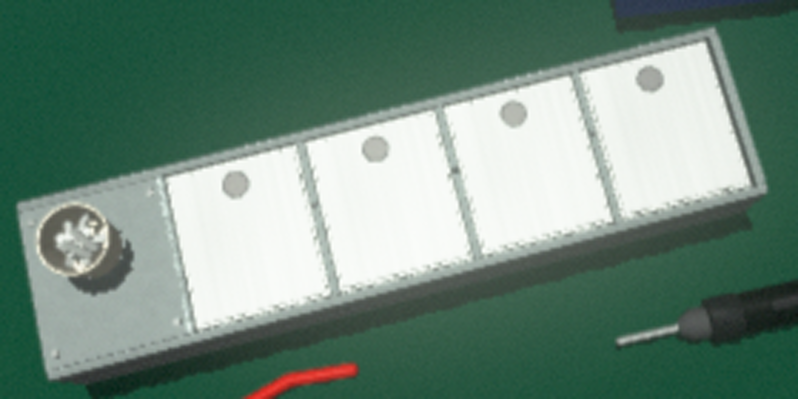

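View pics/cs.png

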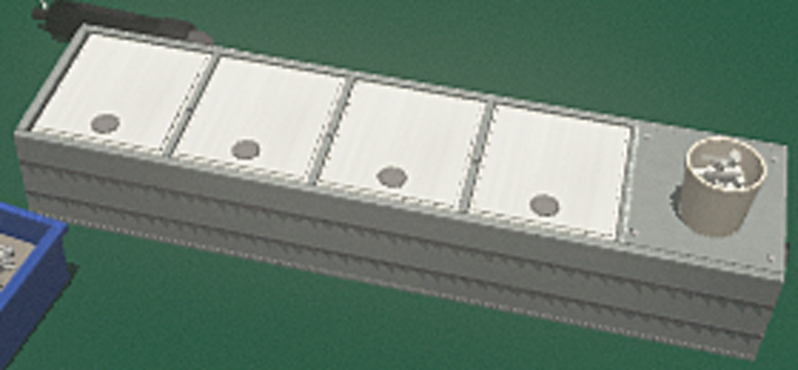

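```bash
cat > h.py <<'E'
from station import env, set_gripper, viewer, workorder
import cv2,numpy as np
from scipy.spatial.transform import Rotation as R
def onz(name,u,v,z):
    p=viewer.camera_params(name);T=np.array(p['pose'])
    d=T[:3,:3]@np.array([(u-p['cx'])/p['fx'],-(v-p['cy'])/p['fy'],-1]);o=T[:3,3]
    return o+d*(z-o[2])/d[2]
E
python3 - <<'E'
from h import *
T=[(650,78.5),(513.5,113.5),(375.5,149),(235.5,184)];S=[(105,123),(245.5,149),(391.5,177),(544,205.5)]
f=lambda c,o:[(x+.5)/2.85-.5+o for x in [c]][0]
a=np.array([onz('top',f(x,110),f(y,160),95) for x,y in T]);b=np.array([onz('scene',f(x,165),f(y,145),95) for x,y in S])
print(a.round(1),b.round(1),(a-b).round(1))
m=(a+b)[:,:2]/2
d=(m[3]-m[0])/3; print(np.linalg.norm(d),np.linalg.norm(m[1:]-m[:-1],axis=1))
k=np.array([-1.5,-.5,.5,1.5]);yd=(k@m);yd/=np.linalg.norm(yd);c=m.mean(0)
M=c+np.outer(k*120,yd);print(M.round(1),yd,'xdir',yd[1],-yd[0],'yaw',np.arctan2(-yd[0],yd[1]))
# obstacles
print('pot',onz('top',110+76/2.85,160+238/2.85,55+95))
for n,u,v,z in [('drv bit',326,279,20),('drv end',421,259,20),('plier jaw',168,308,6),('plier h1',235,290,6),('plier h2',236,307,6),('bin',358,135,65)]:print(n,onz('top',u,v,z).round(0))
E
```

```text
[[ 649.7 -117.8   95. ]
 [ 632.1    1.3   95. ]
 [ 614.4  120.1   95. ]
 [ 597.6  238.9   95. ]] [[ 649.2 -119.5   95. ]
 [ 631.6   -0.8   95. ]
 [ 615.1  118.1   95. ]
 [ 597.8  237.1   95. ]] [[ 0.5  1.7  0. ]
 [ 0.5  2.1  0. ]
 [-0.6  1.9  0. ]
 [-0.1  1.8  0. ]]
120.12467113278686 [120.17393243 120.09444504 120.10633101]
[[ 6.493e+02 -1.185e+02]
 [ 6.320e+02  3.000e-01]
 [ 6.148e+02  1.191e+02]
 [ 5.976e+02  2.378e+02]] [-0.1434644   0.98965548] xdir 0.9896554780598363 0.14346440236573255 yaw 0.14396114863529078
pot [555.80125784 354.80744504 150.        ]
drv bit [439. -68.  20.]
drv end [ 461. -312.   20.]
plier jaw [413. 329.   6.]
plier h1 [438. 160.   6.]
plier h2 [396. 161.   6.]
bin [ 790. -195.   65.]
```

```bash
cat >> h.py <<'E'
M=np.array([[649.3,-118.5],[632.0,.3],[614.8,119.1],[597.6,237.8]])
yaw=.14396; X=np.array([np.cos(yaw),np.sin(yaw)]);Y=np.array([-X[1],X[0]])
Q=np.array([np.cos(yaw/2),np.sin(yaw/2),0,0])
def tip(bay,dx,dy,h):  # TCP target: offsets from the mark, tip height h over closed covers
    p=M[bay-1]+dx*X+dy*Y
    return np.array([p[0],p[1],95+h+env.tips_ahead])
E
python3 - <<'E'
from h import *
set_gripper(0)
found=None
for b in (1,2,3,4):
    dy=-20 if b==4 else 0
    if b==1: env.reach(tip(b,0,dy,40),Q)
    else: env.move_l(tip(b,0,dy,25),rate=200)
    env.move_l(tip(b,0,dy,6),rate=60)
    env.hold(.2)
    f0=env.read_state()['force']
    hit=env.move_l(tip(b,0,dy,-7),rate=20,f_stop=10)
    s=env.read_state()
    print(b,hit,'tip h',(s['tool_pos'][2]-175).round(2),(s['force']-f0).round(1),s['time_s'],s['width'])
    if not hit: found=b;break
    env.move_l(tip(b,0,dy,25),rate=80)
print(found)
cv2.imwrite('pics/f.png',viewer.camera('scene'));cv2.imwrite('pics/fw.png',viewer.camera('wrist'))
E
```

```text
1 True tip h -0.23 [-2.2  0.6  7.6] 5.1083 0.45459513235130483
2 True tip h -0.29 [-3.  -1.1  9.2] 7.4417 0.21879959663974843
3 False tip h -7.11 [ 0.1 -0.3 -0.7] 10.1333 0.4609367557344086
3
```

View pics/f.png

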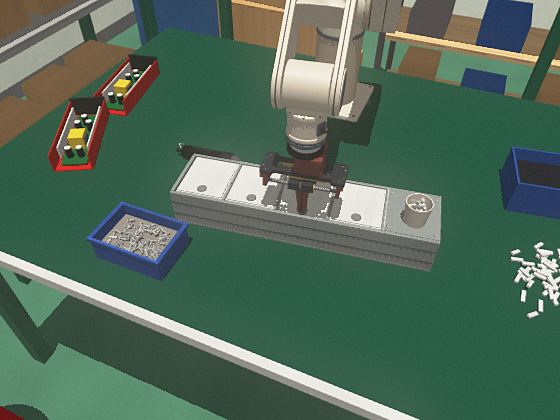

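View pics/fw.png

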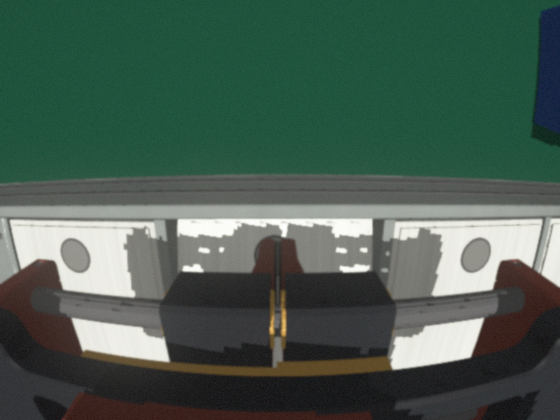

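The wrist picture shows the fingertip on bay 3's mark near (278,250). It is 7 mm below the closed level with little force, so bay 3 rocks. I'll press it further down.

```bash
python3 - <<'E'
from h import *
b=3
for h in (-15,-25,-33,-41):
    hit=env.move_l(tip(b,0,0,h),rate=40,f_stop=20)
    s=env.read_state(); print(h,hit,(s['tool_pos'][2]-175).round(2),s['force'].round(1),s['time_s'])
    if hit: break
cv2.imwrite('pics/g.png',viewer.camera('scene'));cv2.imwrite('pics/gw.png',viewer.camera('wrist'))
E
```

```text
-15 False -15.56 [-0.4 -0.5  0.6] 10.5833
-25 False -25.56 [ 0.4  0.2 -0.5] 10.9833
-33 False -33.44 [-0.3  0.5  0. ] 11.3333
-41 False -41.45 [0.2 0.7 0.2] 11.6833
```

View pics/g.png

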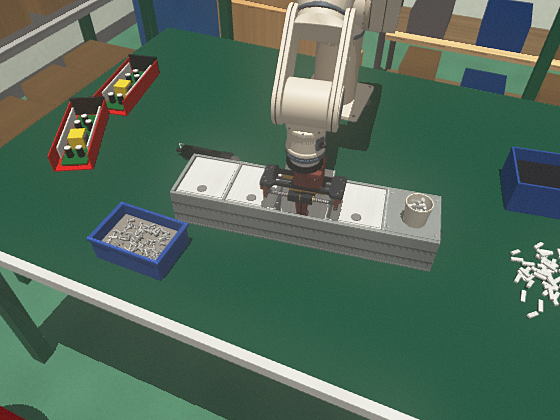

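View pics/gw.png

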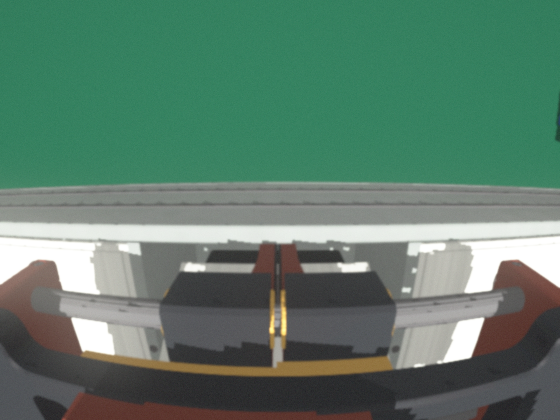

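The bay's dark interior is now visible around (230,255), so the cover has tipped. Next: lift straight up, move to the robot side, and look.

```bash
python3 - <<'E'
from h import *
b=3
env.move_l(tip(b,0,0,95),rate=150)
env.move_l(tip(b,-34-90,0,95),rate=200)
s=env.read_state(); print(s['time_s'],s['force'].round(1))
im=viewer.camera('scene')
cv2.imwrite('pics/i.png',cv2.resize(im[100:290,160:450],None,fx=2.7,fy=2.7));cv2.imwrite('pics/iw.png',viewer.camera('wrist'))
E
```

```text
13.6083 [ 1.3 -1.  -0.7]
```

View pics/i.png

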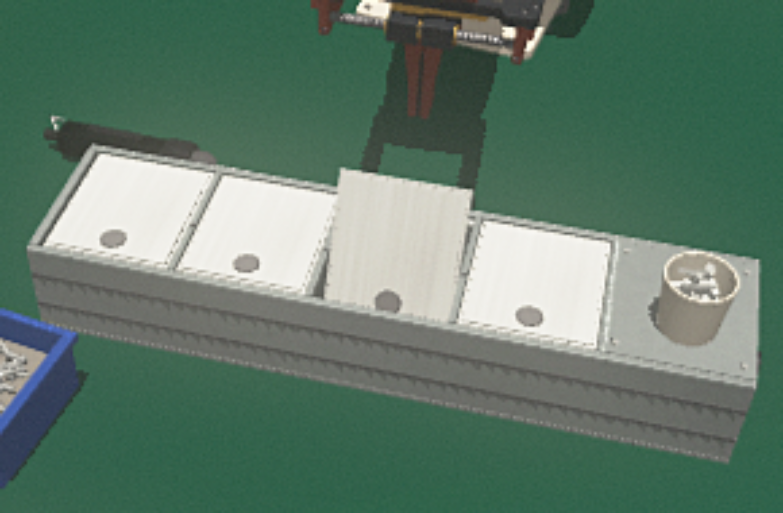

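View pics/iw.png

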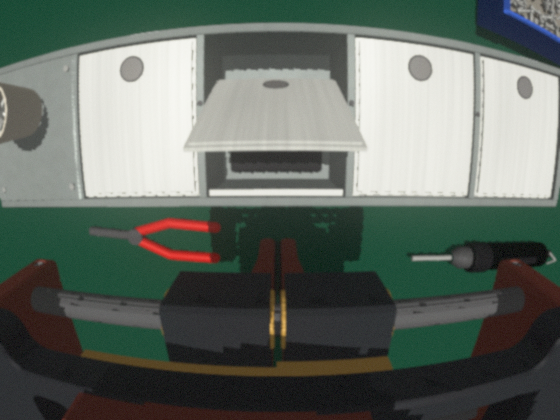

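Bay 3's cover is clearly up: its raised edge runs from (340,168) to (472,190) in the crop. I'll work out the angle from this.

```bash
cat >> h.py <<'E'
def edge_angle(name,u,v,b=3):
    p=viewer.camera_params(name);T=np.linalg.inv(np.array(p['pose'])); best=None
    for th in np.linspace(0,1.9,400):
        q=M[b-1]+(-34-75*np.cos(th))*X; c=T@np.array([q[0],q[1],95+75*np.sin(th),1])
        e=np.hypot(p['cx']+p['fx']*c[0]/-c[2]-u,p['cy']-p['fy']*c[1]/-c[2]-v)
        if best is None or e<best[1]: best=(th,e)
    return best
E
python3 -c "
from h import *
print(edge_angle('scene',160+406/2.7-.3,100+179/2.7-.3))"
```

```text
(np.float64(1.2047619047619047), np.float64(0.3181213249515779))
```

```bash
python3 - <<'E'
from h import *
b=3
env.move_l(tip(b,-34-90,0,42),rate=120)
env.move_l(tip(b,-34-45,0,42),rate=100)
env.hold(.2)
hit=env.move_l(tip(b,-34+8,0,42),rate=35,f_stop=8)
s=env.read_state(); print(hit,((s['tool_pos'][:2]-M[2])@X+34).round(2),s['force'].round(1),s['time_s'])
cv2.imwrite('pics/k.png',cv2.resize(viewer.camera('scene')[100:290,160:450],None,fx=2.7,fy=2.7))
E
```

```text
True -0.42 [-0.8 -0.3  2. ] 16.2833
```

View pics/k.png

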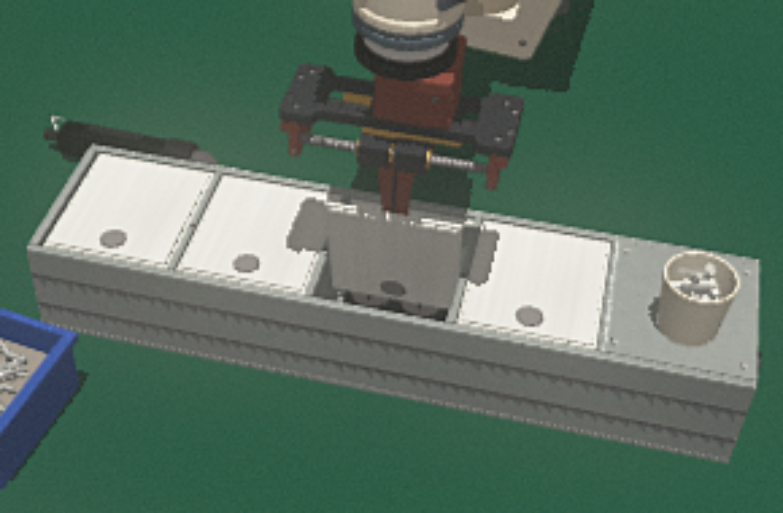

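The cover is past upright, with its upper edge near y=205 to 220 in the crop. The push met the stop. I'll back off and check.

```bash
python3 - <<'E'
from h import *
b=3
env.move_l(tip(b,-34-90,0,42),rate=120)
env.move_l(tip(b,-34-90,0,130),rate=150)
s=env.read_state(); print(s['force'].round(1),s['time_s'])
cv2.imwrite('pics/l.png',cv2.resize(viewer.camera('scene')[100:290,160:450],None,fx=2.7,fy=2.7))
cv2.imwrite('pics/lt.png',viewer.camera('wrist'))
E
```

```text
[-0.3 -0.3 -0.1] 17.9583
```

View pics/l.png

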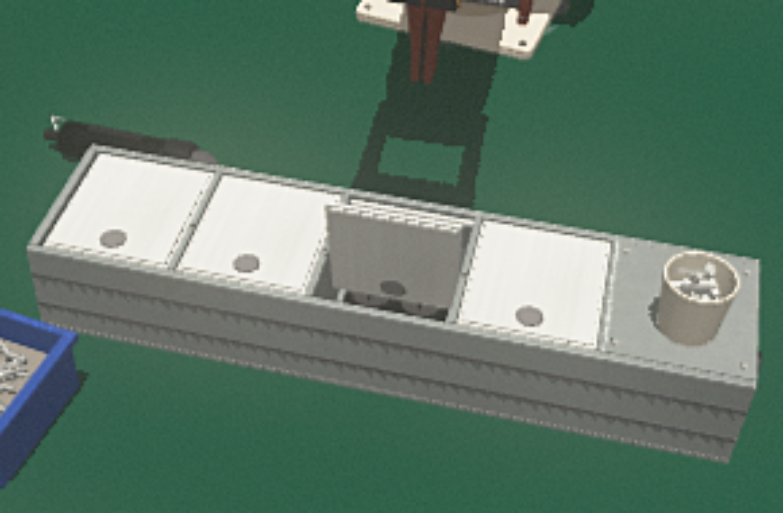

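View pics/lt.png

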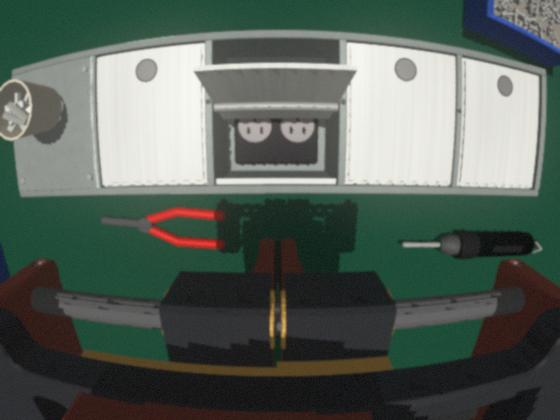

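```bash
python3 -c "
from h import *
for v in (213,217,221): print(edge_angle('scene',160+395.5/2.7-.3,100+v/2.7-.3))
a=cv2.imread('pics/top0.png').astype(int);b=viewer.camera('top');cv2.imwrite('pics/t2.png',b)
d=np.abs(a-b).max(2)
for n,(x0,y0,x1,y1) in dict(pot=(117,228,158,262),drv=(322,250,425,285),pl=(165,286,240,312),bin=(318,105,400,170)).items(): print(n,d[y0:y1,x0:x1].mean().round(1),(d[y0:y1,x0:x1]>40).sum())"
```

```text
(np.float64(1.838095238095238), np.float64(0.8631408522158813))
(np.float64(1.8857142857142855), np.float64(1.2423422111403766))
(np.float64(1.9), np.float64(1.8833857719042362))
pot 9.5 0
drv 5.8 0
pl 81.3 1072
bin 7.7 0
```

View pics/t2.png

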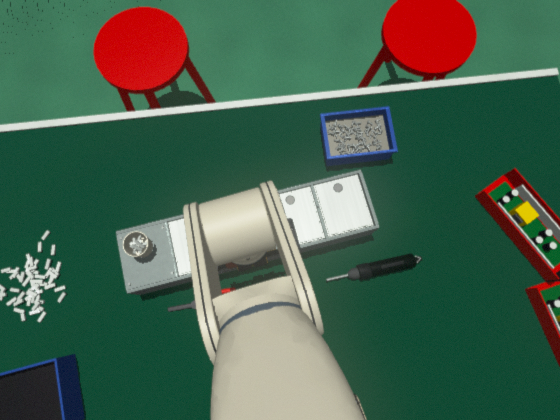

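The cover reads about 1.84 rad, on its stop. The pot, driver and bin are unchanged in the top view. The arm hides the pliers there, but the wrist picture shows them lying clear and they were never approached. The hand is clear, so I'm signing off.

```bash
python3 -c "
from h import *
s=env.read_state();print(s['time_s'],s['force'].round(1),abs(s['dq']).max())
workorder.sign_off()"
```

```text
18.1083 [-0.3 -0.4 -0.1] 0.0032041999691704575
the job is handed in; nothing more can be done
```

The unlocked cover was in bay 3. It now leans back past upright on its stop, and I handed the job in at 18.1 s of the 54 s allowed.

- **Finding it:** Bays 1 and 2 stopped the fingers at the surface with about 8–9 N, so they were locked. Bay 3 gave way; bay 4 was never pressed.
- **Opening it:** With the fingers closed, I pressed the mark 41 mm down, which tipped the cover to about 1.2 rad. I then pushed its long end from the robot side until the force stop triggered at the stop.
- **Cover angle:** The scene picture gives about 1.84 to 1.9 rad for the raised edge. That is at, or just past, the nominal 1.83 rad stop. The fit is rough (about 1 pixel off), but well above the 1.66 rad needed.
- **Bystanders:** The pot, screwdriver and bin show no change in the top view. My automatic before-and-after check flagged the pliers because the arm hid them in that view. The wrist picture shows them lying undisturbed, and the fingers stayed well above the bench throughout.
- **Hand clear:** The hand finished above and behind the cover, with less than 1 N of force on the tool.

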